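# Fetch the battery cell from behind the torches and charge it

## Robot

A 6-joint arm with a two-finger parallel gripper is mounted at the origin on the work surface. World frame = base frame: x ahead of the robot, y to its left, z up, the work surface at z = 0. Lengths are in m, angles in rad, forces in N, time in s.
With the tool pointing down it reaches from about 0.275 to 0.875 m from the base axis. Payload 12.5 kg.
Tool frame: the origin (TCP) lies at the very end of the fingers, on their centre line; the grasp point (between the pads) lies 19 mm behind it; z points along the fingers, y is the line along which they close (so a half turn about z gives the same grasp; the last joint's range is limited). The gripper opens to 85 mm and grips with 20 to 120 N. Pads are 22 mm wide; open, the fingers measure 114 mm over their backs; the gripper's body (76 mm by 85 mm) begins 54 mm behind the grasp point. The pads swing forward as they close: fully open they stand 13 mm farther back than shut.
Start: joints at [1.08, 0.351, 1.652, -0, 1.139, -0.085], TCP at [0.217, 0.505, 0.231] pointing down, gripper open.
Joint ranges: [-2.75, 2.75], [-0.79, 2.1], [0.01, 2.65], [-1.57, 4.71], [0.07, 3.14], [-2.87, 2.87]. Speed limits (rad/s): [2.22, 2.22, 2.79, 3.14, 3.14, 3.14].

## Interface

Orientations are given as a 3x3 rotation matrix whose columns are the frame's x, y, z axes.
In Python, from bench import manip gives the robot as it stands. Calls block until the motion is done:
- manip.move_ptp(position, orientation): joint-space move of the TCP to a pose.
- manip.move_l(position, attitude=None, max_speed=0.15): straight line of the TCP; attitude=None keeps the orientation; max_speed is the mean speed in m/s.
- manip.move_j(angles): joint-space move.
- manip.set_gripper(opening, effort=None): opening from 0.0 (shut) to 1.0 (fully open); effort is the grip in N (None keeps the last); returns when the fingers have stopped.
- manip.dwell(seconds).
- manip.inverse_kinematics(position, orientation): joint angles nearest the present ones, or None.
- manip.grab_frame(name): name is "scene" or "top" or "wrist"; returns (picture, depth): 384x512x3 uint8, red, green, blue; 384x512 float32, m along the optical axis (not along the pixel's ray), 0 where there is no reading.
- manip.get_calibration(name): a dict with "camera_matrix" (3x3 intrinsics, pixels), "R" (3x3) and "t" (3): a world point X has camera coordinates R X + t. Camera axes: x right, y down, z forward; pixel columns grow to the right and rows downward; lengths in m; the calibration is good to about 2 mm. A picture is of the moment at which its call begins: read the wrist's pose just before it. get_calibration takes no time and is no camera call; for the wrist camera it gives the pose at the moment of the call.
A pose or a line that the arm cannot do raises manip.Unreachable and nothing moves.
- manip.sign_off(): hands the job in; it is judged then, once.
Trained networks look in the newest picture that a camera, given by its name, has taken for a name from the list of things; names that differ only in an ending like _2 or _b are one class to them, and where a whole thing is asked for, a point or a joint stands for the part that bears it (a point fixed in the world has none). Each returns a list of dicts, best first, with "confidence" (0 to 1); they miss things now and then, are a little off and sometimes report something else, mostly with a low value. They report only what shows in the picture. A call takes as long as a camera call.
- manip.look_for(camera, name): "at" ([x, y, z] in m, in world coordinates, good to about 4 mm: the middle of the surface that is visible of it).
Readings, each from a call of its own:
- manip.current_time(): time.
- manip.current_qpos(): joint angles.
- manip.current_joint_vel(): joint speeds.
- manip.current_joint_torque(): joint torques, N m.
- manip.current_ee_pos(): TCP position.
- manip.current_tcp_rot(): TCP orientation.
- manip.current_force(): force on the tool from outside, world axes, zero at the start.
- manip.current_ft_torque(): the same for the moment, N m.
- manip.current_grip_width(): opening from 0.0 (shut) to 1.0 (fully open).
- manip.current_grip_force(): force on a finger pad.
Only numpy, scipy, OpenCV 4.12 (cv2) and the standard library are available. Lean on these libraries where they do the work, as an engineer would, in place of code of your own. Each camera call takes 0.05 s, during which the arm holds its last target. There are 200 camera calls.

## Task

Clear all three torches off the rack, standing them upright on the white side mat, then take the green cell that lies behind them and lay it gently into the free bay of the charger while the torches wait on the mat. Then put every torch back upright on the rack, each in the middle of the pad of its own colour; never tip a torch over.

Things in the scene. Friction and masses are not known exactly. Their poses are not given: they have to be found in the camera images.
- red_torch: Red torch, standing upright on its black head, loose. Black head: 40 mm diameter, lowest 32 mm; above it a red barrel of 28 mm diameter up to the top at 112 mm. 0.17 kg. Origin: centre of the underside, z up; its yaw means nothing. Starts on the red pad.
- yellow_torch: Yellow torch, standing upright on its black head, loose. Black head: 40 mm diameter, lowest 32 mm; above it a yellow barrel of 28 mm diameter up to the top at 112 mm. 0.17 kg. Origin: centre of the underside, z up; its yaw means nothing. Starts on the yellow pad.
- blue_torch: Blue torch, standing upright on its black head, loose. Black head: 40 mm diameter, lowest 32 mm; above it a blue barrel of 28 mm diameter up to the top at 112 mm. 0.17 kg. Origin: centre of the underside, z up; its yaw means nothing. Starts on the blue pad.
- red_pad: Red pad: fixed flat red disc on the torch rack, 52 mm diameter, 4 mm thick, home of the red torch; its rim shows around the torch's head. Origin: centre of its underside, which is 6 mm above the table (the torch stands at 4 mm above the origin).
- yellow_pad: Yellow pad: fixed flat yellow disc on the torch rack, 52 mm diameter, 4 mm thick, home of the yellow torch; its rim shows around the torch's head. Origin: centre of its underside, which is 6 mm above the table (the torch stands at 4 mm above the origin).
- blue_pad: Blue pad: fixed flat blue disc on the torch rack, 52 mm diameter, 4 mm thick, home of the blue torch; its rim shows around the torch's head. Origin: centre of its underside, which is 6 mm above the table (the torch stands at 4 mm above the origin).
- cell: Green battery cell, loose cylinder, 26 mm diameter, 65 mm long, 0.095 kg, lying along its own y. Origin: its centre (it may roll about y). Starts in two V saddles at the back of the rack, centre 32 mm above the table, 10 mm behind the torch heads: no room for a gripper until the torches are gone. Saddles hold only its ends: the middle 43 mm is free on both sides down to the base.
- rack: Torch rack, fixed: black plate 140 (x) x 200 (y) x 6 mm. Origin: centre of its underside, z up. The pads lie in a row along its y at x = -30 mm, 54 mm apart, in any colour order; the cell lies along y at x = 13 mm. Two spare tail caps (28 mm diameter, up to 27 mm above the table) are fixed at x = 42, y = +-75 mm.
- charger: Fixed grey block 150 (x) x 130 (y) x 18 mm, origin at centre of underside. FREE bay (red lamp) at x = -35 mm: two V saddles, 42 mm wide, centre the cell; end blocks at y = +-44.5 mm, tops 54 mm up. A seated cell lies along y, either way round, centre 44 mm above the table; its middle 43 mm is open on both sides down to the grey block. The other bay (x = +35 mm) holds a fixed purple cell.
- side_mat: Side mat, fixed white rectangle 120 (x) x 180 (y) mm, 3 mm thick, on the table beside the rack (charger and mat may change sides). Origin: centre of its underside, z up. Empty at the start; room for the three torches in a row along its y.

How it is judged:
On the way, in this order (a step that is already met when the one before it is completed fails the run):
1. all three torches stand upright on the side mat, released, and the cell is still in the rack (x of red_torch in the frame of side_mat between -0.06 and 0.06 m and y of red_torch in the frame of side_mat between -0.09 and 0.09 m and z of each of red_torch, yellow_torch, blue_torch in the frame of side_mat below 0.008 m and angle between each of red_torch, yellow_torch, blue_torch's own z axis and vertical below 0.1 rad and x of yellow_torch in the frame of side_mat between -0.06 and 0.06 m and y of yellow_torch in the frame of side_mat between -0.09 and 0.09 m and x of blue_torch in the frame of side_mat between -0.06 and 0.06 m and y of blue_torch in the frame of side_mat between -0.09 and 0.09 m and contact force between each of red_torch, yellow_torch, blue_torch and the fingers below 0.1 N and linear speed of each of red_torch, yellow_torch, blue_torch below 0.02 m/s and distance of cell from where it was at the start of the episode below 0.02 m), for 0.2 s.
2. the green cell lies released in the charger's free bay while all three torches stand on the side mat (x of cell in the frame of charger between -0.043 and -0.027 m and y of cell in the frame of charger between -0.012 and 0.012 m and z of cell in the frame of charger between 0.04 and 0.049 m and angle between the y axis of cell and the y axis of charger, either way round below 0.12 rad and contact force between cell and the fingers below 0.1 N and linear speed of cell below 0.02 m/s and x of red_torch in the frame of side_mat between -0.06 and 0.06 m and y of red_torch in the frame of side_mat between -0.09 and 0.09 m and z of each of red_torch, yellow_torch, blue_torch in the frame of side_mat below 0.008 m and angle between each of red_torch, yellow_torch, blue_torch's own z axis and vertical below 0.1 rad and x of yellow_torch in the frame of side_mat between -0.06 and 0.06 m and y of yellow_torch in the frame of side_mat between -0.09 and 0.09 m and x of blue_torch in the frame of side_mat between -0.06 and 0.06 m and y of blue_torch in the frame of side_mat between -0.09 and 0.09 m), for 0.2 s.
At the end, for the whole second after the job is handed in: Each torch stands upright (within 0.1 rad), released and at rest on the pad of its own colour, within 12 mm of its centre, and the green cell lies released, at rest, seated in the charger's free bay (within 8 mm across, 12 mm along, 0.12 rad of the bay's line, centre 40 to 49 mm above the table) (horizontal distance between red_torch and red_pad below 0.012 m and z of red_torch in the frame of red_pad below 0.009 m and angle between each of red_torch, yellow_torch, blue_torch's own z axis and vertical below 0.1 rad and horizontal distance between yellow_torch and yellow_pad below 0.012 m and z of yellow_torch in the frame of yellow_pad below 0.009 m and horizontal distance between blue_torch and blue_pad below 0.012 m and z of blue_torch in the frame of blue_pad below 0.009 m and contact force between each of red_torch, yellow_torch, blue_torch, cell and the fingers below 0.1 N and linear speed of each of red_torch, yellow_torch, blue_torch, cell below 0.02 m/s and x of cell in the frame of charger between -0.043 and -0.027 m and y of cell in the frame of charger between -0.012 and 0.012 m and z of cell in the frame of charger between 0.04 and 0.049 m and angle between the y axis of cell and the y axis of charger, either way round below 0.12 rad); the robot touches nothing.
It fails at once if a torch is tipped (over 0.6 rad) (angle between any of red_torch, yellow_torch, blue_torch's own z axis and vertical above 0.6 rad).
It fails at once if the cell is dropped or rammed into the charger (over 40 N) (contact force between cell and charger above 40 N).
It also fails if it takes over 144 s, if anything falls off the work surface, if the arm or the gripper's body presses on something with over 40 N, if the wrist force passes 120 N, or if a joint passes its speed limit or range.

## Working session

There is one attempt and no reset: what is moved stays moved. The work goes in short steps, each a Python script; the robot and the scene stay as the last script left them, time stands still between calls to the robot, and variables do not carry over. Pictures are saved under pics/ and viewed, at most 14 in all, crops included, and the job is handed in when it is done.

```bash
mkdir -p pics
python3 - <<'E'
from bench import manip
import cv2,numpy as np
for c in ("top","scene"):
    p,d=manip.grab_frame(c); cv2.imwrite(f"pics/{c}0.png",p[:,:,::-1]); np.savez(f"pics/{c}0.npz",p=p,d=d)
    K=manip.get_calibration(c); print(c,K["camera_matrix"].round(1).tolist(),K["R"].round(3).tolist(),K["t"].round(3).tolist())
for n in "red_torch yellow_torch blue_torch red_pad yellow_pad blue_pad cell rack charger side_mat".split():
    for r in manip.look_for("top",n)[:2]: print(n,np.round(r["at"],4),round(r["confidence"],2))
print(manip.current_time(), manip.current_tcp_rot().round(3).tolist() if hasattr(manip.current_tcp_rot(),'round') else manip.current_tcp_rot())
E
```

```text
top [[357.7, 0.0, 252.0], [0.0, 357.7, 187.6], [0.0, 0.0, 1.0]] [[0.003, -0.999, 0.048], [-0.985, -0.012, -0.174], [0.174, -0.047, -0.984]] [-0.014, 0.563, 0.719]
scene [[388.1, 0.0, 259.2], [0.0, 388.1, 193.2], [0.0, 0.0, 1.0]] [[0.498, 0.867, -0.017], [0.693, -0.41, -0.593], [-0.521, 0.283, -0.805]] [-0.283, -0.36, 1.302]
red_torch [ 0.5588 -0.0098  0.0937] 0.78
yellow_torch [0.5505 0.0365 0.1037] 0.93
blue_torch [ 0.5625 -0.0621  0.0882] 0.55
red_pad [ 0.5568 -0.0081  0.0106] 0.46
blue_pad [ 0.554  -0.0534  0.0111] 0.62
cell [ 0.6027 -0.0112  0.0437] 0.59
rack [ 0.6145 -0.0019  0.0024] 0.57
rack [0.5484 0.0372 0.1024] 0.43
side_mat [0.5119 0.3314 0.0041] 0.57
0.6 [[-0.919, 0.395, -0.0], [0.395, 0.919, -0.0], [0.0, -0.0, -1.0]]
```

View pics/top0.png

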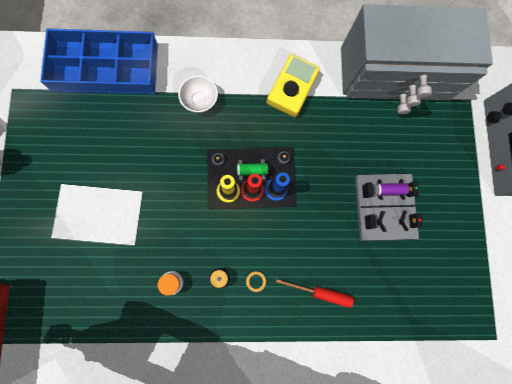

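View pics/scene0.png

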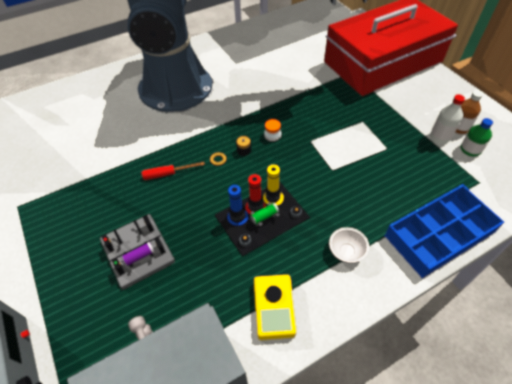

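The top view shows the mat at (98,215), the rack at (252,178) with yellow, red and blue torches left to right at (228/254/280,188), and the charger at (388,208). Its free bay is the lower one, with saddles at about (378-410,221). Next I'll look from near with the wrist camera.

```bash
cat > h.py <<'E'
from bench import manip
import numpy as np, cv2
def rot(yaw):  # tool down, closing line (tool y) along world direction yaw+90deg ; tool x at yaw
    c,s=np.cos(yaw),np.sin(yaw); return np.array([[c,s,0],[s,-c,0],[0,0,-1.]])
def cloud(cam,save=None):
    K=manip.get_calibration(cam); p,d=manip.grab_frame(cam)
    if save: cv2.imwrite(f"pics/{save}.png",p[:,:,::-1])
    v,u=np.mgrid[:384,:512]; M=K["camera_matrix"]
    P=np.stack([(u-M[0,2])/M[0,0]*d,(v-M[1,2])/M[1,1]*d,d],-1)
    W=(P-np.array(K["t"]))@np.array(K["R"]); W[d==0]=np.nan
    return p,W
E
python3 - <<'E'
from h import *
print("t",manip.current_time())
a=rot(-np.pi/2)  # closing along x
for nm,xy in (("mat",(0.46,0.33)),("rack",(0.5,0.0)),("chg",(0.46,-0.33))):
    q=None
    for yaw in (-np.pi/2,np.pi/2):
        q=manip.inverse_kinematics([*xy,0.36],rot(yaw)); print(nm,yaw,None if q is None else np.round(q,2))
    K=manip.get_calibration("wrist")
R=np.array(K["R"]);c=-R.T@np.array(K["t"]); print("cam rel in tool",np.array(manip.current_tcp_rot()).T@(c-np.array(manip.current_ee_pos())), "axis in tool",(np.array(manip.current_tcp_rot()).T@R[2]),K["camera_matrix"][0][0])
E
```

```text
t 0.6
mat -1.5707963267948966 [ 0.54  0.28  1.43 -0.    1.43 -2.6 ]
mat 1.5707963267948966 [ 0.54  0.28  1.43 -0.    1.43  0.54]
rack -1.5707963267948966 None
rack 1.5707963267948966 [-0.09  0.15  1.59 -0.    1.4  -0.09]
chg -1.5707963267948966 [-0.7   0.28  1.43 -0.    1.43  2.44]
chg 1.5707963267948966 [-0.7   0.28  1.43 -0.    1.43 -0.7 ]
cam rel in tool [ 7.57310647e-02 -4.81210959e-05 -1.43005040e-01] axis in tool [-2.93389737e-01  5.48227597e-06  9.55992920e-01] 340.29017969887093
```

Run:
```python
from h import *
a=rot(np.pi/2)
for nm,xy in (("mat",(0.51,0.37)),("rack",(0.57,0.04)),("chg",(0.52,-0.31))):
    manip.move_ptp([*xy,0.26],a)
    p,W=cloud("wrist","w_"+nm); np.savez(f"pics/w_{nm}.npz",p=p,W=W)
    names={"mat":["side_mat"],"rack":["red_torch","yellow_torch","blue_torch","cell","rack","red_pad","yellow_pad","blue_pad"],"chg":["charger"]}[nm]
    for n in names:
        for r in manip.look_for("wrist",n)[:1]: print(n,np.round(r["at"],4),round(r["confidence"],2))
print(manip.current_time())
cv2.imwrite("pics/all.png",np.hstack([cv2.resize(cv2.imread(f"pics/w_{n}.png"),(400,300)) for n in ("rack","chg")]))
```

```text
side_mat [0.5051 0.3389 0.0012] 0.7
red_torch [ 0.5642 -0.0015  0.1058] 0.81
yellow_torch [0.561  0.0496 0.1177] 0.87
blue_torch [ 0.5685 -0.057   0.115 ] 0.75
cell [ 0.6045 -0.0041  0.0413] 0.63
rack [0.6182 0.0148 0.0058] 0.68
red_pad [ 0.5845 -0.0021  0.0099] 0.59
yellow_pad [0.5721 0.0608 0.0145] 0.69
blue_pad [ 0.5348 -0.2541  0.0075] 0.28
charger [ 0.5273 -0.3144  0.0156] 0.7
5.075
```

View pics/all.png

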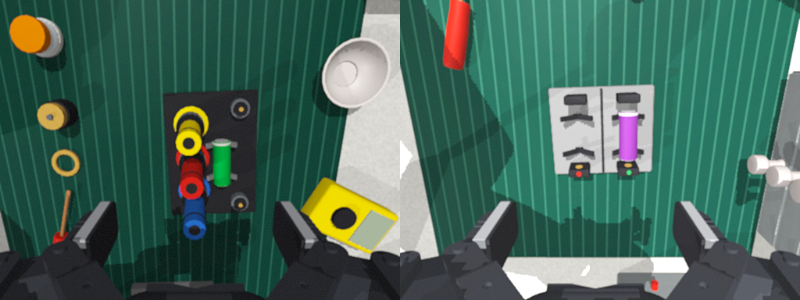

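View pics/w_mat.png

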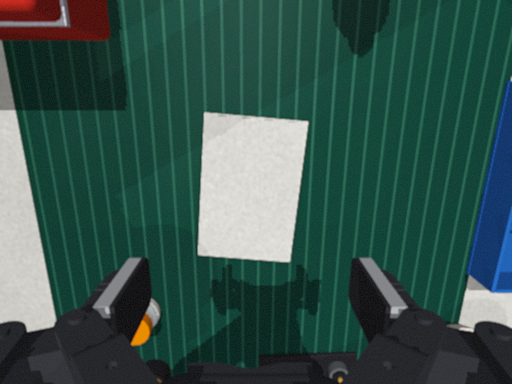

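The wrist views show the rack at (210,150) in the joined picture, with the torches in a column and the cell at (222,163). The charger is at (602,128): the left bay (578,140) is empty with a red lamp, and the right bay holds the purple cell. The mat is at (252,188) and empty. Now I'll fit the poses.

```bash
cat > fit.py <<'E'
from h import *
def rect(mask,W,nm):
    n,l,s,_=cv2.connectedComponentsWithStats(mask.astype(np.uint8)); 
    i=1+np.argmax(s[1:,4]); X=W[l==i][:,:2].astype(np.float32)
    (c,sz,ang)=cv2.minAreaRect(X*1000); print(nm,np.round(c,1),np.round(sz,1),round(ang,2),"n",len(X), "medz",round(float(np.nanmedian(W[l==i][:,2])),4))
def ld(n):
    f=np.load(f"pics/w_{n}.npz"); return f["p"].astype(int),f["W"]
if __name__=="__main__":
    p,W=ld("mat"); ok=np.isfinite(W[...,2])
    near=lambda x,y,r:ok&(np.hypot(W[...,0]-x,W[...,1]-y)<r)
    rect(near(.51,.333,.13)&(p.min(-1)>140),W,"mat")
    p,W=ld("chg"); ok=np.isfinite(W[...,2]); near=lambda x,y,r:ok&(np.hypot(W[...,0]-x,W[...,1]-y)<r)
    rect(near(.53,-.33,.15)&(W[...,2]>.011)&(W[...,2]<.07),W,"charger")
    m=near(.53,-.33,.15)&(p[...,0]>p[...,1]+60)&(p[...,2]>p[...,1]+60); rect(m,W,"purple")
    p,W=ld("rack"); ok=np.isfinite(W[...,2]); near=lambda x,y,r:ok&(np.hypot(W[...,0]-x,W[...,1]-y)<r)
    rect(near(.59,0,.16)&(p.max(-1)<50)&(W[...,2]<.02),W,"rackblack")
    hsv=cv2.cvtColor(p.astype(np.uint8),cv2.COLOR_RGB2HSV).astype(int); S=(hsv[...,1]>120)&(hsv[...,2]>70); H=hsv[...,0]
    cols={"red":(H<8)|(H>172),"yellow":(H>20)&(H<35),"blue":(H>100)&(H<125),"green":(H>50)&(H<75)&(hsv[...,1]>180)&(hsv[...,2]>100)}
    for n,h in cols.items():
        m=near(.57,0,.12)&S&h
        if n=="green": m&=W[...,2]>.025; rect(m,W,"cell"); continue
        t=m&(W[...,2]>.108); X=W[t][:,:2].astype(np.float32)*1000
        print(n,"top circle",np.round(cv2.minEnclosingCircle(X),1) if 0 else (np.round(X.mean(0),1),np.round(cv2.minEnclosingCircle(X)[0],1),round(cv2.minEnclosingCircle(X)[1],1)),len(X),W[t][:,2].max().round(4))
        t=m&(W[...,2]<.016)&(W[...,2]>.004); X=W[t][:,:2]*1000
        if len(X)>10:
            from scipy.optimize import least_squares
            r=np.median; 
            c=cv2.minEnclosingCircle(X.astype(np.float32)); print("   pad enclosing",np.round(c[0],1),round(c[1],1),len(X), X.min(0).round(1),X.max(0).round(1))
E
python3 fit.py
```

```text
mat [508.2 330.9] [181.3 121.7] 85.35 n 14092 medz 0.0036
charger [ 529.6 -317. ] [150.4 129.9] 1.93 n 14486 medz 0.019
purple [ 565.1 -317.2] [26.5 59.5] 1.49 n 1246 medz 0.0562
rackblack [596.  -33.2] [253.5 148.5] 89.65 n 10496 medz 0.0064
red top circle (array([563.6,  -5.6], dtype=float32), array([543.6,  16.4]), 47.1) 704 0.3159
   pad enclosing [563.2 -14.6] 31.1 231 [537.8 -40.5] [591.7  11.2]
yellow top circle (array([563.8,  44.8], dtype=float32), array([591.1,  47.7]), 43.4) 758 0.3211
   pad enclosing [558.  36.] 36.1 568 [535.5   3.7] [589.6  70.7]
blue top circle (array([568. , -61.1], dtype=float32), array([568.2, -64.8]), 14.2) 662 0.125
   pad enclosing [567.4 -76.8] 36.8 158 [ 540.5 -109.3] [594.  -43.3]
cell [607.7 -11.2] [24.2 59.8] 2.13 n 1070 medz 0.0441
```

Run:
```python
from fit import *
p,W=ld("rack"); hsv=cv2.cvtColor(p.astype(np.uint8),cv2.COLOR_RGB2HSV).astype(int); S=(hsv[...,1]>120)&(hsv[...,2]>70);H=hsv[...,0]
cols={"red":(H<8)|(H>172),"yellow":(H>20)&(H<35),"blue":(H>100)&(H<125)}
for (n,h),y0 in zip(cols.items(),(-10,45,-64)):
    near=np.hypot(W[...,0]*1000-565,W[...,1]*1000-y0)<27
    t=near&(W[...,2]>.117)&(W[...,2]<.128); X=(W[t][:,:2]*1000).astype(np.float32)
    b=(X.min(0)+X.max(0))/2; print(n,len(X),X.mean(0).round(1),b.round(1),(X.max(0)-X.min(0)).round(1),np.round(cv2.minEnclosingCircle(X)[0],1),round(cv2.minEnclosingCircle(X)[1],1),np.median(W[t][:,2]).round(4))
ok=np.isfinite(W[...,2]); m=ok&(p.max(-1)<60)&(abs(W[...,2]-.006)<.006)&(abs(W[...,0]-.59)<.1)&(abs(W[...,1]+.01)<.125)
m=cv2.morphologyEx(m.astype(np.uint8),cv2.MORPH_OPEN,np.ones((3,3))); rect(m,W,"rack")
```

```text
red 729 [564.6  -8.9] [564.9  -9.9] [27.1 27.3] [564.6 -10. ] 14.1 0.1226
yellow 817 [561.7  43.8] [561.7  43.3] [27.6 27.3] [561.8  43.2] 14.0 0.1226
blue 661 [568.  -63.2] [568.1 -64.7] [27.7 27.6] [568.  -64.8] 14.1 0.1226
rack [596.2 -22.2] [142.8 228.1] 2.52 n 10220 medz 0.0065
```

```bash
cat >> h.py <<'E'
RY=np.deg2rad(2.4); MY=np.deg2rad(-4.65); CY=np.deg2rad(1.8)
MC=np.array([.5082,.3309]); MYA=np.array([-np.sin(MY),np.cos(MY)])
slot={"yellow":MC+.058*MYA,"red":MC,"blue":MC-.058*MYA}
start={"yellow":(.5618,.0432),"red":(.5646,-.0100),"blue":(.5680,-.0648)}
G=.056  # tcp height above torch underside when gripping
def pickplace(a,za,ya,b,zb,yb,g=G,hi=.155,lift=.06,effort=45,wide=.65,slow=.05):
    A=rot(np.pi/2+ya);B=rot(np.pi/2+yb)
    manip.set_gripper(wide)
    manip.move_ptp([*a,max(hi,za+g+.03)],A)
    manip.move_l([*a,za+g],A,.12)
    manip.set_gripper(0,effort); w=manip.current_grip_width()
    manip.move_l([*a,za+g+lift],A,.12)
    manip.move_l([*b,max(za,zb)+g+lift],B,.25)
    manip.move_l([*b,zb+g+.012],B,.12)
    manip.move_l([*b,zb+g+.0007],B,slow)
    w2=manip.current_grip_width(); f=np.round(manip.current_force(),1)
    manip.set_gripper(wide)
    manip.move_l([*b,max(hi,zb+g+.03)],B,.15)
    print("width",round(w,3),round(w2,3),"F",f,"t",manip.current_time())
E
python3 - <<'E'
from h import *
pickplace(start["yellow"],.010,RY,slot["yellow"],.003,MY)
p,W=cloud("wrist","y1")
E
```

```text
width 0.316 0.314 F [0.1 0.8 0.2] t 12.4583
```

View pics/y1.png

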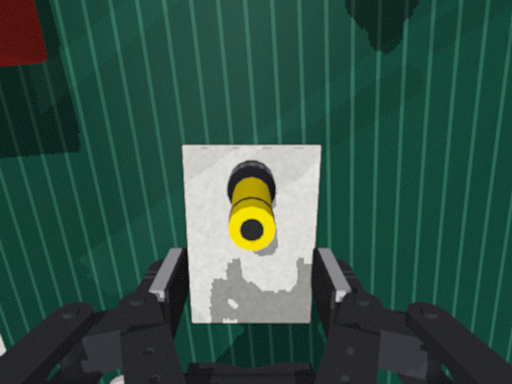

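The yellow torch stands upright on the mat (head at (250,185), top at (251,230)). Continuing with red and blue, then looking at the mat and the cleared rack.

Run:
```python
from h import *
for n in ("red","blue"): pickplace(start[n],.010,RY,slot[n],.003,MY)
manip.move_ptp([.51,.37,.26],rot(np.pi/2))
def tops(W):
    for n,s in slot.items():
        t=(np.hypot(W[...,0]-s[0],W[...,1]-s[1])<.025)&(W[...,2]>.109)&(W[...,2]<.122)
        X=(W[t][:,:2]*1000).astype(np.float32); print(n,s.round(4),np.round(cv2.minEnclosingCircle(X),1) if 0 else np.round(cv2.minEnclosingCircle(X)[0],1),len(X),np.median(W[t][:,2]))
p,W=cloud("wrist","mat3"); tops(W)
manip.move_ptp([.58,.03,.2],rot(np.pi/2))
p,W=cloud("wrist","rack3"); np.savez("pics/w_rack3.npz",p=p,W=W)
print(manip.current_time())
cv2.imwrite("pics/c3.png",np.hstack([cv2.resize(cv2.imread(f"pics/{n}.png"),(400,300)) for n in ("mat3","rack3")]))
hsv=cv2.cvtColor(p,cv2.COLOR_RGB2HSV).astype(int); S=(hsv[...,1]>120)&(hsv[...,2]>60);H=hsv[...,0]
cols={"red":(H<8)|(H>172),"yellow":(H>20)&(H<35),"blue":(H>100)&(H<125)}
for n,h in cols.items():
    m=h&S&(abs(W[...,2]-.01)<.008)&(np.hypot(W[...,0]-start[n][0],W[...,1]-start[n][1])<.034)
    X=(W[m][:,:2]*1000).astype(np.float32); c=cv2.minEnclosingCircle(X); print(n,"pad",np.round(c[0],1),round(c[1],1),X.mean(0).round(1),len(X),np.median(W[m][:,2]).round(4))
g=(H>50)&(H<75)&(hsv[...,1]>180)&(hsv[...,2]>100)&(W[...,2]>.025)&(W[...,2]<.06)
X=(W[g][:,:2]*1000).astype(np.float32); print("cell",cv2.minAreaRect(X),len(X),np.nanmax(W[g][:,2]))
```

```text
width 0.311 0.321 F [ 0.  -1.  -0.9] t 19.8
width 0.317 0.316 F [0.5 0.6 0.7] t 27.075
yellow [0.5129 0.3887] [512.5 388.7] 823 0.11569916971208309
red [0.5082 0.3309] [506.7 330.9] 738 0.11564810355786209
blue [0.5035 0.2731] [502.8 273.4] 660 0.11559386373793525
29.125
red pad [564.9 -10.9] 27.3 [565.1  -9.2] 1976 0.0104
yellow pad [562.3  43.4] 27.4 [562.8  44.6] 2284 0.0104
blue pad [567.6 -65.3] 27.5 [567.5 -62.9] 1732 0.0105
cell ((607.5978393554688, -8.915130615234375), (24.921892166137695, 64.0456314086914), 1.7472091913223267) 1515 0.04719286960715502
```

View pics/c3.png

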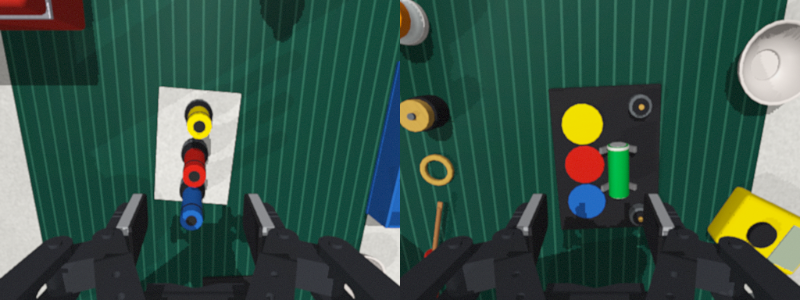

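The left panel shows the three torches upright on the mat, at (198,120), (194,170) and (190,213). The right panel shows the three bare pads and the cell at (618,170), free on both sides. Moving the cell now.

Run:
```python
from h import *
pickplace((.6076,-.0095),.032,np.deg2rad(2),(.4949,-.3180),.044,CY,g=-.019,lift=.12,effort=40,slow=.025,wide=.6)
manip.move_ptp([.51,-.29,.2],rot(np.pi/2))
p,W=cloud("wrist","chg4")
hsv=cv2.cvtColor(p,cv2.COLOR_RGB2HSV).astype(int);H=hsv[...,0]
g=(H>50)&(H<75)&(hsv[...,1]>180)&(hsv[...,2]>100)&(W[...,2]>.035)&(W[...,2]<.07)
X=(W[g][:,:2]*1000).astype(np.float32); print("cell",cv2.minAreaRect(X),len(X),np.nanpercentile(W[g][:,2],98),manip.current_time())
```

```text
width 0.291 0.289 F [4.7 0.8 3.3] t 37.0417
cell ((494.97991943359375, -320.387939453125), (25.284711837768555, 61.06292724609375), 1.9192343950271606) 860 0.058010375928162675 37.425
```

View pics/chg4.png

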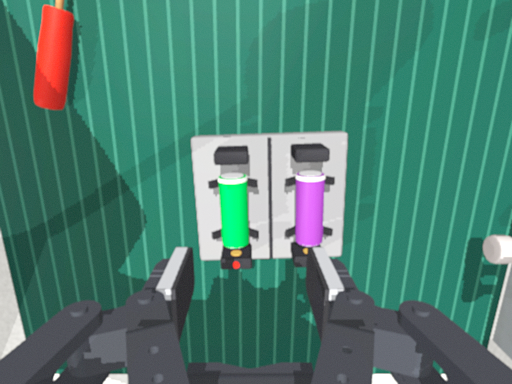

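The green cell is seated in the left bay (235,210), level with the purple one, with its top at 57-58 mm. Now returning the torches.

Run:
```python
from h import *
pad={"blue":(.5675,-.0650),"red":(.5649,-.0107),"yellow":(.5622,.0433)}
src={"blue":(.5030,.2733),"red":(.5074,.3309),"yellow":(.5127,.3887)}
for n in ("blue","red","yellow"): pickplace(src[n],.003,MY,pad[n],.010,RY)
manip.move_ptp([.57,.04,.26],rot(np.pi/2))
p,W=cloud("wrist","end")
for n,s in pad.items():
    t=(np.hypot(W[...,0]-s[0],W[...,1]-s[1])<.025)&(W[...,2]>.117)&(W[...,2]<.128)
    X=(W[t][:,:2]*1000).astype(np.float32); print(n,s,np.round(cv2.minEnclosingCircle(X)[0],1),len(X),np.median(W[t][:,2]))
print(manip.current_time())
```

```text
width 0.316 0.316 F [ 1.   0.2 -1.2] t 45.2167
width 0.311 0.317 F [ 1.6 -0.   0.9] t 52.4583
width 0.32 0.317 F [ 0.7 -0.2  0.3] t 59.725
blue (0.5675, -0.065) [566.1 -64.9] 652 0.12263367474562842
red (0.5649, -0.0107) [564.4 -10.9] 737 0.12262366158594906
yellow (0.5622, 0.0433) [562.   43.2] 816 0.12271357704437758
60.275
```

View pics/end.png

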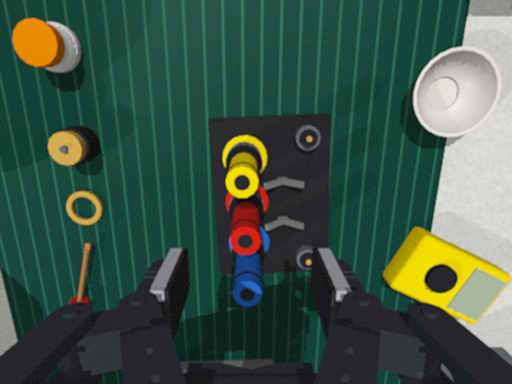

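All three torches stand upright on the pads of their own colour (heads at about (245,155), (247,200) and (249,240)), each within 2 mm of the centre. The cell saddles are empty. Handing in.

```bash
python3 -c "
from bench import manip
print(manip.sign_off())"
```

```text
the job is handed in; nothing more can be done
None
```

I handed the job in after about 60 s of the 144 s: the cell is seated in the charger's free bay and all three torches stand upright, within about 2 mm of their own pads' centres; no verdict was returned.

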